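Re-tension the blade clamp of an inclined fruit slicer

TASK

After washing, the clamp bar over the slicer's blade cassette was left slack. Flip its cam lever fully up and open, turn the wing nut clockwise until it is just snug on the bar with the lever still open, then flip the lever down again until it is fully closed and stays there, without pushing the things beside the slicer about.

Things in the scene. Friction and masses are not known exactly. Their poses are not given: they have to be found in the camera images.
- slicer: Hand fruit slicer, fixed, 220 x 180 x 220 mm: metal bed sloping down 33 deg towards the robot, white pusher with black handle at its top, white blade cassette halfway. Origin: centre of the footprint, z up, x up the slope seen from above, y left. 'Off the bed' = z leaned 33 deg towards -x. A steel clamp bar across the cassette has the wing nut on its left (+y) end, the cam lever on its right end.
- nut_grip (a point): Point on the wing nut's axis amid its wings, 30 mm off the clamp bar's top. Steel, wings 62 mm across, 12 mm thick with flat parallel faces, from 13 to 43 mm off the bar; round base 34 mm wide below. Axes turn with the nut: x along the wings, z off the bed along the turning axis. Fingertips may go to 15 mm off the bar.
- nut (a joint): Nut angle in rad, growing clockwise seen from above (tightening). Loose at 0 with wings pointing up and down the slope; snug at 1.57, with wings in line with the clamp bar; a hard stop at 1.67. Starts 0.17 to 0.87. It drags with about 0.5 N m, stays where left, and does not back off when the lever is closed.
- lever_pivot (a point): Pivot of the cam lever, at the right end of the clamp bar, 62 mm right of the slicer's middle; its pin runs along the slicer's y. Axes are the slicer's.
- lever_grip (a point): Point amid the lever's black grip, 64 mm from the pivot, where to pinch its sides. Grip 45 mm long (40 to 86 mm from the pivot), 16 mm wide along y, 13 mm thick; the bed lies over 50 mm below it when closed. Axes turn with the lever: x from the grip to the pivot, y the pin, z off the bed when closed.
- lever (a joint): Lever angle in rad. 0 = fully closed (a stop), parallel to the bed, pointing down the slope at the robot; grows as it is lifted up and over, about the slicer's +y; 1.57 = square off the bed; stop at 2.0. Starts 0 to 0.3. Drags lightly, stays where left while slack. With the nut snug, closing takes about 5 N at the grip; let go halfway it springs open, below 0.1 the cam draws it home.
- cup_a: Paper cup of custard, 59 mm wide, 46 mm high, loose, on the worktop right of the slicer. Origin under its centre. Leave it.
- cup_b: Paper cup of custard like the other, 59 mm wide, 43 mm high, right of the slicer and farther back. Origin under its centre. Leave it.
- ring_small: Steel ring cutter, 55 mm wide, 31 mm high, left of the slicer. Origin under its centre. Leave it.
- cup_stack: Stack of empty paper cups, 60 mm wide, 86 mm high, left of the slicer and farther back. Origin under its centre. Leave it.

How it is judged:
On the way, in this order (a step that is already met when the one before it is completed fails the run):
1. the lever is flipped open (value of joint lever above 1.4 rad), for 0.2 s.
2. the wing nut is turned snug while the lever is open (value of joint nut above 1.3 rad and value of joint lever above 1.2 rad), for 0.2 s.
At the end, for the whole second after the job is handed in: The lever is fully closed (under 0.08 rad) and stays so by itself, and the wing nut is still snug (over 1.3 rad) (value of joint lever below 0.08 rad and value of joint nut above 1.3 rad); the robot touches nothing.
It fails at once if a cup, the cup stack or the ring cutter beside the slicer is pushed away by over 25 mm (distance of any of cup_a, cup_b, ring_small, cup_stack from where it was at the start of the episode above 0.025 m).
It also fails if it takes over 61 s, if anything falls off the work surface, if the arm or the gripper's body presses on something with over 40 N, if the wrist force passes 120 N, or if a joint passes its speed limit or range.

ROBOT

A 7-joint arm with a two-finger parallel gripper is mounted at the origin on a cart in front of the work surface, level with it; the furniture and walls round the work are solid. World frame = base frame: x ahead of the robot, y to its left, z up, the work surface at z = 0. Lengths are in m, angles in rad, forces in N, time in s.
With the tool pointing down it reaches from about 0.4 to 0.85 m from the base axis. Payload 4.5 kg.
Tool frame: the origin (TCP) lies at the centre of the arm's flange, where the gripper is bolted on; the fingertips stand 166 mm ahead of it and the grasp point (between the pads) lies 147 mm ahead of it (r.grip_depth is the distance from the TCP to the grasp point, in m); z points along the fingers, y is the line along which they close (so a half turn about z gives the same grasp; the last joint's range is limited). The gripper opens to 88 mm and grips with 3 to 60 N. Pads are 18 mm wide; open, the fingers measure 123 mm over their backs; the gripper's body (75 mm by 187 mm) begins 45 mm behind the grasp point.
Start: joints at [1.223, 0.689, -0.195, 1.565, 0.157, 0.902, -0.215], TCP at [0.233, -0.58, 0.405] pointing down, gripper open.
Joint ranges: [-3.01, 3.01], [-0.46, 2.08], [-1.47, 1.51], [0.13, 2.56], [-1, 4.14], [0.04, 2.09], [-2.66, 2.66]. Speed limits (rad/s): [2.57, 2.57, 3.14, 3.14, 3.14, 3.14, 3.14].

INTERFACE

Orientations are given as a unit quaternion [x, y, z, w].
In Python, from plant import status, cams, r, finder gives the robot as it stands.
- The arm moves only by the tool play_rows, never from a script. Its argument "rows" is a list of rows, each a list of 7 numbers: the opening in per cent of the stroke, from 0 (shut) to 100 (fully open), then the shift along the tool's x, y, z in m, then the turn, a rotation vector about the tool's x, y, z in degrees. A call has 1 to 8 rows; each row shifts and turns the commanded pose from where the row before left it, along the tool's axes as they then stand; what a row does not reach is not made up. A row lasts 1/8 s, in which the tool goes at most 62.5 mm and 10.7 degrees, less where a joint would pass 70% of its speed; a pose out of reach is approached as far as the arm can. A call with a gripper value outside its range is refused whole. The fingers move at their own pace and stop on an object; "grip_force" is the grip in N (left out, the last holds). Time passes only in rows, so rows that do not move let the fingers close. It gives the time, the measured TCP pose, the force, the opening and the grip force at its end, in the units of the state.
- status.get_state(): the state, without advancing time (a new reading comes with each control period).
- cams.snapshot(name): name is "side" or "top" or "wrist"; returns the picture (400x640x3 uint8, red, green, blue); there is no depth.
- cams.camera_params(name): a dict with "vfov" (degrees; the focal length in pixels is half the picture's height over the tangent of half this angle, whatever the lens; pixels are square), "cx", "cy" (the principal point, pixels), "R" (3x3) and "t" (3): a world point X has camera coordinates R X + t; the wrist camera has in their place "tool_from_camera" (4x4, takes a point from camera to tool coordinates, whose origin is the TCP and whose axes are the flange's). Camera axes: x right, y down, z forward; pixel columns grow to the right and rows downward; lengths in m; the calibration is good to about 2 mm. A picture is of the moment at which its call begins: read the wrist's pose just before it. camera_params takes no time and is no camera call.
- r.finish_job(): hands the job in; it is judged then, once.
Trained networks look in the newest picture that a camera, given by its name, has taken for a name from the list of things; names that differ only in an ending like _2 or _b are one class to them, and where a whole thing is asked for, a point or a joint stands for the part that bears it (a point fixed in the world has none). Each returns a list of dicts, best first, with "score" (0 to 1); they miss things now and then, are a little off and sometimes report something else, mostly with a low value. They report only what shows in the picture. A call takes as long as a camera call.
- finder.spot_in(camera, label): "at" ([x, y, z] in m, in the coordinates of the camera as it stood for that picture, good to about 4 mm: the middle of the surface that is visible of it).
- finder.regions_of(camera, label): "mask" (400x640 bool, what is visible of it).
The state is a dict: "clock": time; "q": joint angles; "qd": joint speeds; "joint_torque": joint torques, N m; "tool_pos": TCP position; "eef_rot": TCP orientation; "contact_force": force on the tool from outside, world axes, zero at the start; "moment": the same for the moment, N m; "opening": opening from 0.0 (shut) to 1.0 (fully open); "finger_force": force on a finger pad.
Only numpy, scipy, OpenCV 4.12 (cv2) and the standard library are available. Lean on these libraries where they do the work, as an engineer would, in place of code of your own. Each camera call takes 0.05 s, during which the arm holds its last target. There are 200 camera calls.

## Working session

There is one attempt and no reset: what is moved stays moved. The work goes in short steps, Python scripts to look and compute and a tool call to move; the robot and the scene stay as the last step left them, time stands still between calls to the robot, and variables do not carry over. Pictures are saved under pics/ and viewed, at most 10 in all, crops included, and the job is handed in when it is done.

Besides the shell and the picture viewer there is one more tool, called after "Call:" as name(argument=value, ...), one argument or row to a line, values as JSON. play_rows: Moves the arm, as the interface text tells. Its arguments: {"type":"object","properties":{"rows":{"type":"array","items":{"type":"array","items":{"type":"number"}}},"grip_force":{"type":"number"}},"required":["rows"]}

```bash
ls; mkdir -p pics
cat > h.py <<'E'
import numpy as np, cv2
from scipy.spatial.transform import Rotation as R
from plant import status, cams, r, finder
def snap(n,f=None):
    s=status.get_state(); im=cams.snapshot(n)
    if f: cv2.imwrite('pics/'+f,im[:,:,::-1])
    return s,im
def world(n,p,s=None):
    c=cams.camera_params(n)
    if 'R' in c: return np.array(c['R']).T@(np.array(p)-np.array(c['t']))
    T=np.array(c['tool_from_camera']); q=T[:3,:3]@p+T[:3,3]
    return R.from_quat(s['eef_rot']).apply(q)+s['tool_pos']
E
python3 - <<'E'
from h import *
s=status.get_state(); print({k:np.round(v,3) for k,v in s.items()})
for n in ['side','top']:
    s,_=snap(n,n+'0.png'); c=cams.camera_params(n); print(n,{k:np.round(v,3).tolist() for k,v in c.items()})
    for l in ['slicer','nut_grip','nut','lever_pivot','lever_grip','lever','cup_a','ring_small','cup_stack']:
        try: print(l,[(round(d['score'],2),np.round(world(n,d['at'],s),3).tolist()) for d in finder.spot_in(n,l)][:3])
        except Exception as e: print(l,e)
print(cams.camera_params('wrist'))
E
```

```text
pics
{'clock': np.float64(0.0), 'q': array([ 1.223,  0.69 , -0.194,  1.566,  0.157,  0.902, -0.215]), 'qd': array([-0.   , -0.001, -0.001,  0.001,  0.001,  0.002,  0.002]), 'joint_torque': array([-0.0000e+00, -5.2755e+01, -1.2670e+00, -1.5343e+01, -5.3000e-02,
        7.0000e-03,  0.0000e+00]), 'tool_pos': array([ 0.233, -0.58 ,  0.404]), 'eef_rot': array([ 0.982,  0.19 , -0.   , -0.001]), 'contact_force': array([ 1.157, -0.976, -0.329]), 'moment': array([ 0.034, -0.017, -0.024]), 'finger_force': np.float64(0.0), 'opening': np.float64(1.002)}
side {'vfov': 48.65, 'cx': 319.927, 'cy': 200.502, 'R': [[-0.969, -0.246, -0.009], [-0.111, 0.47, -0.876], [0.219, -0.848, -0.483]], 't': [0.55, 0.172, 0.889]}
slicer [(0.83, [0.58, 0.022, 0.115])]
nut_grip [(0.89, [0.537, 0.046, 0.143]), (0.52, [0.583, 0.018, 0.115])]
nut [(0.8, [0.538, 0.046, 0.136]), (0.64, [0.646, 0.139, 0.064]), (0.52, [0.582, 0.018, 0.114])]
lever_pivot [(0.75, [0.581, 0.022, 0.114])]
lever_grip [(0.8, [0.488, -0.073, 0.118])]
lever [(0.59, [0.49, -0.076, 0.119])]
cup_a [(0.43, [0.526, -0.203, 0.042])]
ring_small [(0.64, [
[... 417 characters left out ...]
 [0.537, 0.042, 0.141])]
lever_grip [(0.74, [0.49, -0.079, 0.121])]
lever [(0.6, [0.488, -0.081, 0.12])]
cup_a [(0.98, [0.618, -0.222, 0.046]), (0.97, [0.538, -0.216, 0.037])]
ring_small [(0.72, [0.559, 0.15, 0.024])]
cup_stack [(0.97, [0.652, 0.119, 0.08])]
{'vfov': 63.65247098640153, 'cx': 318.16163209613615, 'cy': 199.36773089716917, 'tool_from_camera': array([[-2.13220029e-04, -9.66889179e-01, -2.55196533e-01,
         6.52541464e-02],
       [ 9.99998518e-01,  2.29783230e-04, -1.70611499e-03,
        -1.21448765e-04],
       [ 1.70826401e-03, -2.55196519e-01,  9.66887697e-01,
         2.06436206e-02],
       [ 0.00000000e+00,  0.00000000e+00,  0.00000000e+00,
         1.00000000e+00]])}
```

View pics/side0.png

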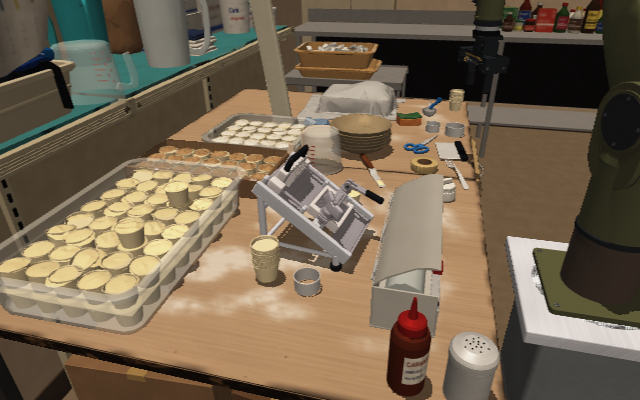

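View pics/top0.png

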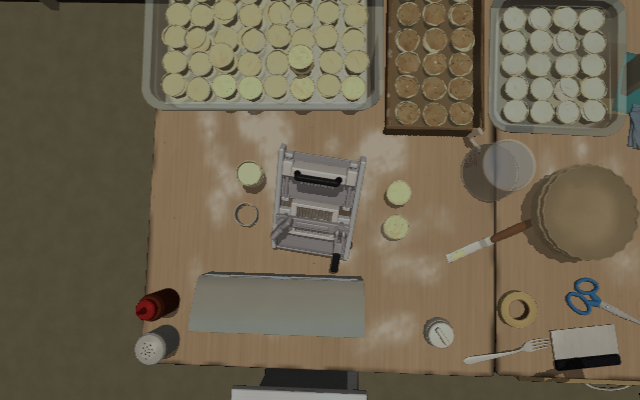

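```bash
cat >> h.py <<'E'
from scipy.spatial.transform import Slerp
def slicer_rot(yaw): return R.from_euler('z',yaw)
def bedR(yaw):  # cols: x up slope, y left, z off bed
    return R.from_euler('z',yaw)*R.from_euler('y',-np.radians(33))
def plan(pos,rot,n,op=100,via=None):
    "straight-line rows from the present pose, with rounding carried along"
    s=status.get_state(); p=np.array(s['tool_pos']); q=R.from_quat(s['eef_rot'])
    sl=Slerp([0,1],R.concatenate([q,rot])); p0=p.copy(); out=[]
    for i in range(1,n+1):
        t=i/n; d=np.round(q.inv().apply(p0+(pos-p0)*t-p),3); p=p+q.apply(d)
        w=np.round(np.degrees((q.inv()*sl(t)).as_rotvec()),1); q=q*R.from_rotvec(np.radians(w))
        out.append([op,*d.tolist(),*w.tolist()])
    for i in range(0,n,8): print(str(out[i:i+8]).replace(' ',''))
def tool_rot(yaw,pitch,turn=0):
    "tool z = down leaned by pitch deg ahead (33 = into bed), tool y along -/+ slicer y; turn = deg clockwise from above; tool x towards the robot"
    b=R.from_euler('z',yaw)*R.from_euler('y',-np.radians(pitch))
    m=R.from_matrix(np.array([[-1,0,0],[0,1,0],[0,0,-1.]]).T)
    return b*m*R.from_euler('z',turn,degrees=True)
E
python3 - <<'E'
from h import *
plan(np.array([.355,.005,.43]),tool_rot(-.13,33),18)
E
```

```text
[[100,0.018,-0.028,-0.001,-2.4,-0.6,-8.1],[100,0.022,-0.024,-0.003,-2.4,-0.6,-8.0],[100,0.026,-0.021,-0.004,-2.4,-0.7,-8.1],[100,0.028,-0.018,-0.005,-2.4,-0.6,-8.1],[100,0.03,-0.013,-0.006,-2.3,-0.6,-8.1],[100,0.031,-0.008,-0.007,-2.4,-0.6,-8.0],[100,0.032,-0.004,-0.007,-2.4,-0.7,-8.1],[100,0.033,0.002,-0.008,-2.4,-0.6,-8.1]]
[[100,0.031,0.006,-0.008,-2.4,-0.6,-8.0],[100,0.031,0.011,-0.008,-2.4,-0.7,-8.1],[100,0.028,0.015,-0.008,-2.4,-0.6,-8.1],[100,0.026,0.019,-0.007,-2.4,-0.6,-8.0],[100,0.023,0.024,-0.006,-2.4,-0.6,-8.1],[100,0.019,0.026,-0.006,-2.4,-0.6,-8.1],[100,0.015,0.029,-0.005,-2.3,-0.7,-8.0],[100,0.011,0.031,-0.004,-2.4,-0.6,-8.1]]
[[100,0.007,0.033,-0.002,-2.4,-0.6,-8.1],[100,0.002,0.033,-0.002,-2.4,-0.6,-8.1]]
```

Call:
play_rows(
  rows=[
    [100,0.018,-0.028,-0.001,-2.4,-0.6,-8.1],
    [100,0.022,-0.024,-0.003,-2.4,-0.6,-8.0],
    [100,0.026,-0.021,-0.004,-2.4,-0.7,-8.1],
    [100,0.028,-0.018,-0.005,-2.4,-0.6,-8.1],
    [100,0.03,-0.013,-0.006,-2.3,-0.6,-8.1],
    [100,0.031,-0.008,-0.007,-2.4,-0.6,-8.0],
    [100,0.032,-0.004,-0.007,-2.4,-0.7,-8.1],
    [100,0.033,0.002,-0.008,-2.4,-0.6,-8.1],
  ],
)

```text
clock: 2.0
tool_pos: [0.2877, -0.3186, 0.4163]
eef_rot: [0.714, 0.681, -0.01, 0.163]
contact_force: [-0.0, 0.4, 0.5]
opening: 0.998
finger_force: 0.0
```

Call:
play_rows(
  rows=[
    [100,0.031,0.006,-0.008,-2.4,-0.6,-8.0],
    [100,0.031,0.011,-0.008,-2.4,-0.7,-8.1],
    [100,0.028,0.015,-0.008,-2.4,-0.6,-8.1],
    [100,0.026,0.019,-0.007,-2.4,-0.6,-8.0],
    [100,0.023,0.024,-0.006,-2.4,-0.6,-8.1],
    [100,0.019,0.026,-0.006,-2.4,-0.6,-8.1],
    [100,0.015,0.029,-0.005,-2.3,-0.7,-8.0],
    [100,0.011,0.031,-0.004,-2.4,-0.6,-8.1],
  ],
)

```text
clock: 3.0
tool_pos: [0.3547, -0.097, 0.4321]
eef_rot: [0.276, 0.926, -0.019, 0.257]
contact_force: [1.2, -0.9, 0.2]
opening: 0.999
finger_force: 0.0
```

Call:
play_rows(
  rows=[
    [100,0.007,0.033,-0.002,-2.4,-0.6,-8.1],
    [100,0.002,0.033,-0.002,-2.4,-0.6,-8.1],
    [100,0,0,0,0,0,0],
  ],
)

```text
clock: 3.38
tool_pos: [0.3772, -0.0332, 0.4372]
eef_rot: [0.132, 0.953, -0.018, 0.273]
contact_force: [-0.7, -0.5, 0.3]
opening: 1.0
finger_force: 0.0
```

```bash
cat > look.py <<'E'
import sys
from h import *
s,im=snap('wrist',sys.argv[1]); print(round(float(s['clock']),2),np.round(s['q'],2),np.round(s['tool_pos'],3),np.round(s['eef_rot'],3))
for l in sys.argv[2:]:
    print(l,[(round(d['score'],2),np.round(world('wrist',d['at'],s),4).tolist()) for d in finder.spot_in('wrist',l)][:3])
E
python3 look.py w1.png slicer nut_grip lever_grip lever cup_a; python3 -c "
from h import *
print(np.round(tool_rot(-.13,33).as_quat(),3))"
```

```text
3.38 [ 0.18  0.29 -0.37  2.44  1.91  0.3  -0.69] [ 0.377 -0.033  0.437] [ 0.132  0.953 -0.018  0.273]
slicer []
nut_grip [(0.86, [0.5257, 0.0341, 0.1368])]
lever_grip [(0.82, [0.4794, -0.0798, 0.12])]
lever [(0.78, [0.4775, -0.0797, 0.117]), (0.25, [0.5356, -0.2107, 0.043])]
cup_a [(0.76, [0.6067, -0.2131, 0.0353]), (0.27, [0.5526, -0.0244, 0.1179])]
[ 0.062  0.957 -0.018  0.283]
```

View pics/w1.png

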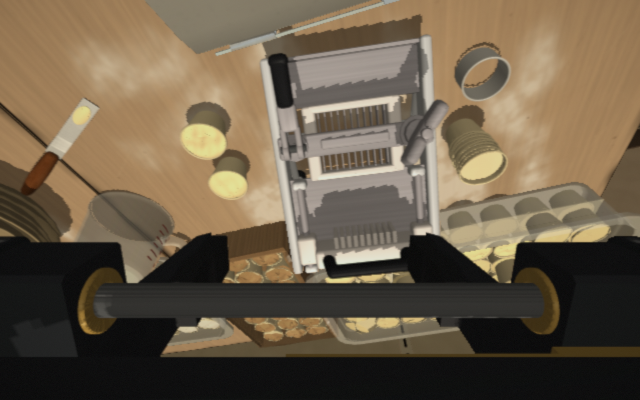

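Run:
```python
import cv2
im=cv2.imread('pics/w1.png')[35:220,255:460]
cv2.imwrite('pics/w1c.png',cv2.resize(im,None,fx=3.2,fy=3.2,interpolation=cv2.INTER_CUBIC))
```

```text
(no output)
```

View pics/w1c.png

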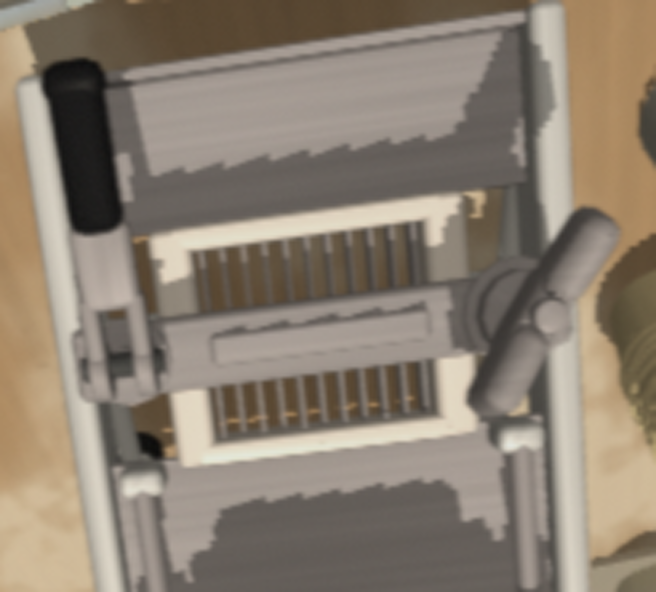

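```bash
cat >> h.py <<'E'
def ray(px,s):
    c=cams.camera_params('wrist'); f=200/np.tan(np.radians(c['vfov']/2))
    T=np.array(c['tool_from_camera']); d=np.array([(px[0]-c['cx'])/f,(px[1]-c['cy'])/f,1])
    q=R.from_quat(s['eef_rot']); return q.apply(T[:3,:3]@d), q.apply(T[:3,3])+s['tool_pos']
E
cat > m.py <<'E'
from h import *
from scipy.optimize import brentq
s=status.get_state()
P=lambda x,y:ray((255+x/3.2,35+y/3.2),s)
def yaw(a,b,loc):
    n=np.cross(P(*a)[0],P(*b)[0]); return brentq(lambda y:n@bedR(y).apply(loc),-.6,.4)
for a,b,l in [((25,80),(110,592),[1,0,0]),((562,5),(585,590),[1,0,0]),((155,320),(450,288),[0,1,0]),((160,390),(470,352),[0,1,0]),((150,237),(470,193),[0,1,0]),((180,465),(475,428),[0,1,0]),((75,65),(98,230),[1,0,0])]:
    print(a,round(yaw(a,b,l),3))
Y=-.13; n=bedR(Y).apply([0,0,1])
def on(px,pt):
    d,o=P(*px); return o+d*((np.array(pt)-o)@n)/(d@n)
nut=np.array([.534,.040,.14])
w=bedR(Y).inv().apply(on((597,225),nut)-on((488,400),nut)); print('wing',w, np.degrees(np.arctan2(w[1],-w[0])))
print('cap',on((550,316),nut),'lever',on((85,148),[.486,-.079,.12]),'piv',on((120,365),[.486,-.079,.12]))
E
python3 m.py
```

```text
(25, 80) -0.131
(562, 5) -0.149
(155, 320) -0.168
(160, 390) -0.146
(150, 237) -0.141
(180, 465) -0.136
(75, 65) -0.151
wing [-4.55512567e-02  3.40251125e-02 -7.59874029e-17] 36.75837792323322
cap [0.53024768 0.03746429 0.13779725] lever [ 0.4594933  -0.08105316  0.10310445] piv [ 0.51097094 -0.08747714  0.13679314]
```

Run:
```python
from h import *
plan(np.array([.482,-.080,.327]),tool_rot(-.145,0),8)
```

```text
[[100,-0.005,-0.002,0.019,-0.0,4.0,-0.9],[100,-0.006,-0.003,0.019,0.0,3.9,-1.0],[100,-0.008,-0.002,0.018,0.0,4.0,-0.9],[100,-0.008,-0.003,0.018,0.0,3.9,-1.0],[100,-0.01,-0.002,0.017,0.0,4.0,-0.9],[100,-0.011,-0.003,0.016,0.0,3.9,-1.0],[100,-0.012,-0.003,0.015,0.0,4.0,-0.9],[100,-0.013,-0.004,0.015,0.0,3.9,-1.0]]
```

Call:
play_rows(
  rows=[
    [100,-0.005,-0.002,0.019,0,4.0,-0.9],
    [100,-0.006,-0.003,0.019,0.0,3.9,-1.0],
    [100,-0.008,-0.002,0.018,0.0,4.0,-0.9],
    [100,-0.008,-0.003,0.018,0.0,3.9,-1.0],
    [100,-0.01,-0.002,0.017,0.0,4.0,-0.9],
    [100,-0.011,-0.003,0.016,0.0,3.9,-1.0],
    [100,-0.012,-0.003,0.015,0.0,4.0,-0.9],
    [100,-0.013,-0.004,0.015,0.0,3.9,-1.0],
  ],
)

```text
clock: 4.68
tool_pos: [0.478, -0.0798, 0.3374]
eef_rot: [0.078, 0.997, -0.005, 0.021]
contact_force: [0.5, -0.2, 0.3]
opening: 0.996
finger_force: 0.0
```

Call:
play_rows(
  rows=[
    [60,0,0,0,0,0,0],
    [60,0,0,0,0,0,0],
  ],
)

```text
clock: 4.92
tool_pos: [0.4771, -0.0787, 0.3381]
eef_rot: [0.077, 0.997, -0.005, 0.023]
contact_force: [-0.1, -0.3, 0.4]
opening: 0.798
finger_force: 0.0
```

```bash
python3 look.py w2.png lever_grip nut_grip lever_pivot; python3 -c "
from h import *
print(np.round(tool_rot(-.145,0).as_quat(),3))
snap('side','s2.png');print([ (d['score'],world('side',d['at'])) for d in finder.spot_in('side','lever_grip')])"
```

```text
4.92 [ 0.43  0.66 -0.58  2.06  0.71  0.58  0.76] [ 0.477 -0.079  0.338] [ 0.077  0.997 -0.005  0.023]
lever_grip [(0.84, [0.4863, -0.0785, 0.1198]), (0.23, [0.6267, -0.2116, 0.0344])]
nut_grip [(0.69, [0.5097, 0.05, 0.136])]
lever_pivot [(0.66, [0.5182, -0.0408, 0.0823])]
[0.072 0.997 0.    0.   ]
[(0.68, array([ 0.48663222, -0.0728941 ,  0.11570122]))]
```

View pics/w2.png

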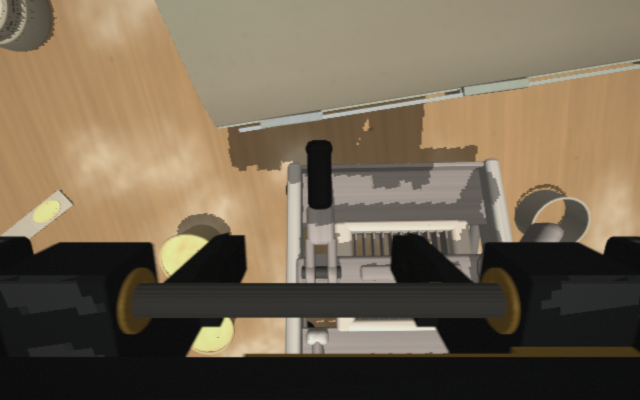

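Call:
play_rows(
  rows=[
    [60,-0.004,0,0.02,0,0,0],
    [60,-0.003,0,0.02,0,0,0],
    [60,0,0,0.02,0,0,0],
    [60,0,0,0.015,0,0,0],
    [60,0,0,0,0,0,0],
  ],
)

```text
clock: 5.85
tool_pos: [0.4878, -0.0804, 0.2629]
eef_rot: [0.076, 0.997, -0.005, 0.022]
contact_force: [-0.3, 0.0, 1.5]
opening: 0.595
finger_force: 0.0
```

Call:
play_rows(
  rows=[
    [0,0,0,0,0,0,0],
    [0,0,0,0,0,0,0],
    [0,0,0,0,0,0,0],
    [0,0,0,0,0,0,0],
    [0,0,0,0,0,0,0],
    [0,0,0,0,0,0,0],
  ],
  grip_force=12,
)

```text
clock: 6.6
tool_pos: [0.4883, -0.0801, 0.2636]
eef_rot: [0.076, 0.997, -0.005, 0.023]
contact_force: [-0.1, 2.7, 0.4]
opening: 0.194
finger_force: 12.0
```

Call:
play_rows(
  rows=[
    [0,0.003,0,-0.005,0,0,0],
    [0,0.002,0,-0.005,0,0,0],
    [0,0.002,0,-0.005,0,0,0],
    [0,0.001,0,-0.006,0,0,0],
    [0,0.001,0,-0.006,0,0,0],
    [0,0,0,-0.006,0,0,0],
  ],
)

```text
clock: 7.35
tool_pos: [0.4817, -0.0792, 0.2968]
eef_rot: [0.077, 0.997, -0.004, 0.028]
contact_force: [13.2, -0.1, -13.6]
opening: 0.199
finger_force: 12.0
```

Call:
play_rows(
  rows=[
    [0,-0.003,0,0,0,0,0],
    [0,-0.003,0,0,0,0,0],
    [0,0,0,0,0,0,0],
  ],
)

```text
clock: 7.72
tool_pos: [0.4831, -0.0791, 0.2964]
eef_rot: [0.076, 0.997, -0.005, 0.022]
contact_force: [-1.3, 4.2, 3.6]
opening: 0.199
finger_force: 12.0
```

```bash
python3 look.py w3.png lever_grip lever
python3 - <<'E'
from h import *
s,im=snap('side'); 
cv2.imwrite('pics/s3c.png',cv2.resize(im[120:290,230:400,::-1],None,fx=3.4,fy=3.4,interpolation=cv2.INTER_CUBIC))
print(np.round(s['contact_force'],1),s['moment'])
E
```

```text
7.72 [ 0.38  0.73 -0.5   2.08  0.8   0.48  0.68] [ 0.483 -0.079  0.296] [ 0.076  0.997 -0.005  0.022]
lever_grip [(0.71, [0.5094, -0.0041, 0.0592]), (0.61, [0.4624, -0.0771, 0.1745]), (0.24, [0.5195, -0.2132, 0.0175])]
lever [(0.86, [0.4596, -0.0798, 0.1763])]
[-2.1  6.2  4.5] [1.09908319 0.13023084 0.10974913]
```

View pics/s3c.png

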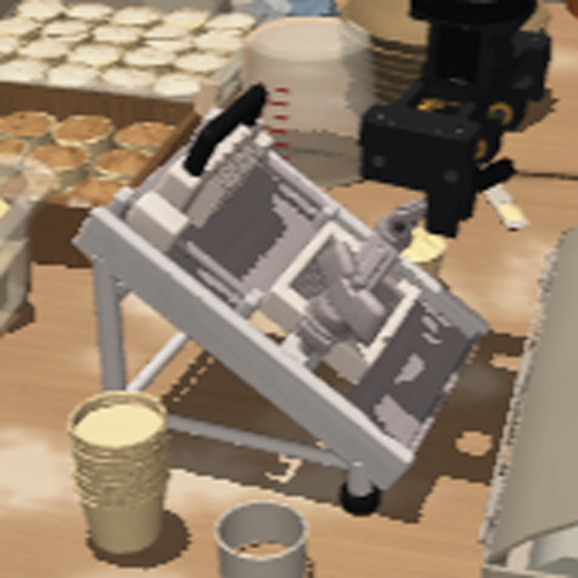

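Call:
play_rows(
  rows=[
    [0,-0.003,0,-0.005,0,0,0],
    [0,-0.003,0,-0.004,0,0,0],
    [0,-0.004,0,-0.004,0,0,0],
    [0,-0.004,0,-0.004,0,0,0],
    [0,0,0,0,0,0,0],
  ],
)

```text
clock: 8.55
tool_pos: [0.497, -0.0812, 0.3126]
eef_rot: [0.077, 0.997, -0.004, 0.022]
contact_force: [5.0, 5.0, -10.9]
opening: 0.199
finger_force: 12.0
```

Call:
play_rows(
  rows=[
    [0,-0.005,0,0.0,0,0,0],
    [0,-0.005,0,-0.001,0,0,0],
    [0,-0.005,0,-0.001,0,0,0],
    [0,-0.005,0,-0.001,0,0,0],
    [0,0,0,0,0,0,0],
  ],
)

```text
clock: 9.18
tool_pos: [0.5101, -0.0825, 0.3149]
eef_rot: [0.075, 0.997, -0.005, 0.013]
contact_force: [-13.0, 10.8, -2.8]
opening: 0.202
finger_force: 12.0
```

Run:
```python
from h import *
s,im=snap('side'); 
cv2.imwrite('pics/s4c.png',cv2.resize(im[120:290,230:400,::-1],None,fx=3.4,fy=3.4,interpolation=cv2.INTER_CUBIC))
```

```text
(no output)
```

View pics/s4c.png

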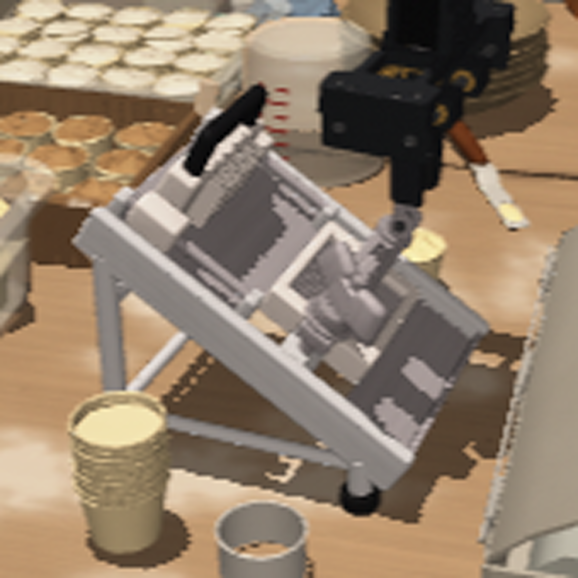

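Call:
play_rows(
  rows=[
    [0,0.001,0,0,0,0,0],
    [60,0,0,0,0,0,0],
    [60,0,0,0,0,0,0],
    [60,0,0,0,0,0,0],
    [60,0,0,-0.03,0,0,0],
    [60,0,0,-0.04,0,0,0],
    [60,0,0,-0.04,0,0,0],
    [60,0,0,-0.03,0,0,0],
  ],
)

```text
clock: 10.22
tool_pos: [0.5092, -0.083, 0.4595]
eef_rot: [0.077, 0.997, -0.005, 0.024]
contact_force: [0.5, -0.2, 0.1]
opening: 0.603
finger_force: 0.0
```

Run:
```python
from h import *
s=status.get_state()
# nut approach pose: turn 36 deg, tool axis into bed, 60 mm back
Y=-.145; n=bedR(Y).apply([0,0,1]); g=np.array([.532,.038,.138])
plan(g+n*(.147+.07),tool_rot(Y,33,36),10)
```

```text
[[100,0.012,0.012,0.013,-1.0,-2.9,3.5],[100,0.014,0.012,0.013,-1.0,-2.9,3.4],[100,0.014,0.01,0.013,-1.0,-2.9,3.5],[100,0.016,0.009,0.011,-1.0,-2.9,3.5],[100,0.017,0.008,0.011,-1.0,-2.9,3.5],[100,0.018,0.006,0.011,-1.0,-2.9,3.4],[100,0.019,0.006,0.009,-1.0,-2.9,3.5],[100,0.02,0.004,0.008,-1.0,-2.9,3.5]]
[[100,0.02,0.002,0.008,-1.1,-2.9,3.5],[100,0.021,0.002,0.007,-1.0,-2.9,3.4]]
```

Call:
play_rows(
  rows=[
    [60,0.012,0.012,0.013,-1.0,-2.9,3.5],
    [60,0.014,0.012,0.013,-1.0,-2.9,3.4],
    [60,0.014,0.01,0.013,-1.0,-2.9,3.5],
    [60,0.016,0.009,0.011,-1.0,-2.9,3.5],
    [60,0.017,0.008,0.011,-1.0,-2.9,3.5],
    [60,0.018,0.006,0.011,-1.0,-2.9,3.4],
    [60,0.019,0.006,0.009,-1.0,-2.9,3.5],
    [60,0.02,0.004,0.008,-1.0,-2.9,3.5],
  ],
)

```text
clock: 11.22
tool_pos: [0.447, -0.0, 0.3653]
eef_rot: [0.264, 0.948, 0.021, 0.179]
contact_force: [-0.2, 0.6, -0.7]
opening: 0.602
finger_force: 0.0
```

Call:
play_rows(
  rows=[
    [60,0.02,0.002,0.008,-1.1,-2.9,3.5],
    [60,0.021,0.002,0.007,-1.0,-2.9,3.4],
    [60,0,0,0,0,0,0],
    [60,0,0,0,0,0,0],
  ],
)

```text
clock: 11.72
tool_pos: [0.4288, 0.0133, 0.3455]
eef_rot: [0.301, 0.931, 0.021, 0.207]
contact_force: [0.4, 0.1, 0.5]
opening: 0.595
finger_force: 0.0
```

```bash
python3 look.py w5.png nut_grip lever_grip lever
python3 - <<'E'
from h import *
s=status.get_state(); q=R.from_quat(s['eef_rot']); b=bedR(-.145)
print('tool axes in bed frame',np.round((b.inv()*q).as_matrix(),3).tolist())
print('grasp',s['tool_pos']+q.apply([0,0,.147]))
E
```

```text
11.72 [ 0.07  0.56 -0.4   2.38  1.93  0.42 -1.18] [0.429 0.013 0.345] [0.301 0.931 0.021 0.207]
nut_grip []
lever_grip [(0.6, [0.5164, -0.0775, 0.1969])]
lever [(0.71, [0.513, -0.0795, 0.1953])]
tool axes in bed frame [[-0.881, 0.448, -0.156], [0.457, 0.889, -0.027], [0.126, -0.095, -0.987]]
grasp [0.48722362 0.00090126 0.21135469]
```

View pics/w5.png

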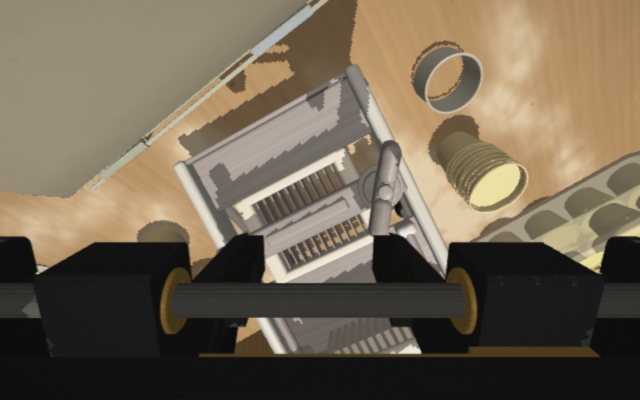

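```bash
cat > m2.py <<'E'
from h import *
s=status.get_state(); Y=-.145; b=bedR(Y); n=b.apply([0,0,1])
s1=dict(tool_pos=np.array([.3772,-.0332,.4372]),eef_rot=[.132,.953,-.018,.273])
L=[ray((426.9,133.75),s1),ray((386,189),s)]
A=0;B=0
for d,o in L:
    d=d/np.linalg.norm(d); M=np.eye(3)-np.outer(d,d); A=A+M; B=B+M@o
X=np.linalg.solve(A,B); print('cap',X,[np.linalg.norm(np.cross(d/np.linalg.norm(d),X-o)) for d,o in L])
def on(px,pt):
    d,o=ray(px,s); return o+d*((pt-o)@n)/(d@n)
w=b.inv().apply(on((389.5,145),X)-on((382,232),X)); print('wing',w,np.degrees(np.arctan2(w[1],-w[0])))
g=X-.008*n
print('grip',g)
plan(g+n*(.147+.06),tool_rot(Y,33,36),8,60)
E
python3 m2.py
```

```text
cap [0.53048138 0.04113336 0.13945365] [np.float64(0.0006595704158955798), np.float64(0.0006595704158956913)]
wing [-4.96796057e-02  2.87713800e-02  1.54420987e-17] 30.076790638669753
grip [0.53479276 0.04050379 0.13274429]
[[60,0.005,0.003,0.004,-0.8,-0.9,1.1],[60,0.006,0.003,0.003,-0.7,-0.8,1.1],[60,0.006,0.003,0.004,-0.8,-0.9,1.1],[60,0.005,0.003,0.004,-0.7,-0.8,1.2],[60,0.006,0.003,0.003,-0.8,-0.9,1.1],[60,0.006,0.002,0.004,-0.7,-0.8,1.1],[60,0.006,0.002,0.003,-0.8,-0.9,1.1],[60,0.006,0.003,0.004,-0.7,-0.8,1.1]]
```

Call:
play_rows(
  rows=[
    [60,0.005,0.003,0.004,-0.8,-0.9,1.0],
    [60,0.006,0.003,0.003,-0.7,-0.8,1.0],
    [60,0.006,0.003,0.004,-0.8,-0.9,1.0],
    [60,0.005,0.003,0.004,-0.7,-0.8,1.0],
    [60,0.006,0.003,0.003,-0.8,-0.9,1.0],
    [60,0.006,0.002,0.004,-0.7,-0.8,1.0],
    [60,0.006,0.002,0.003,-0.8,-0.9,1.0],
    [60,0.006,0.003,0.004,-0.7,-0.8,1.0],
  ],
)

```text
clock: 12.92
tool_pos: [0.4232, 0.057, 0.3058]
eef_rot: [0.355, 0.891, 0.066, 0.276]
contact_force: [-0.2, 0.2, 0.6]
opening: 0.605
finger_force: 0.0
```

```bash
cat > m3.py <<'E'
from h import *
s=status.get_state(); q=R.from_quat(s['eef_rot']); b=bedR(-.145)
M=(b.inv()*q).as_matrix(); g=np.array([.535,.0405,.1327])
print(np.round(s['q'],2)); print('tool axes in bed',np.round(M,3).tolist(),'turn',np.degrees(np.arctan2(M[1,0],-M[0,0])))
e=s['tool_pos']+q.apply([0,0,.147])-g; print('grasp-nutgrip, bed axes',np.round(b.inv().apply(e),4))
import sys
n=b.apply([0,0,1]); plan(g+n*(.147+float(sys.argv[1])),tool_rot(-.145,33,float(sys.argv[2])),int(sys.argv[3]),60)
E
python3 m3.py .06 34 4
```

```text
[ 0.06  0.73 -0.65  2.48  2.17  0.85 -1.69]
tool axes in bed [[-0.818, 0.575, -0.001], [0.575, 0.818, 0.001], [0.001, -0.0, -1.0]] turn 35.095174737797656
grasp-nutgrip, bed axes [-0.0007  0.0003  0.0597]
[[60,-0.0,0.0,-0.0,-0.0,-0.0,-0.3],[60,-0.0,0.0,-0.0,-0.0,-0.0,-0.2],[60,-0.0,0.0,-0.0,-0.0,-0.1,-0.3],[60,-0.001,0.0,-0.0,-0.0,0.0,-0.3]]
```

Call:
play_rows(
  rows=[
    [60,0,0,0,0,0,-10.5],
    [60,0,0,0,0,0,-10.5],
    [60,0,0,0,0,0,-10.5],
    [60,0,0,0,0,0,-10.5],
    [60,0,0,0,0,0,-10.5],
    [60,0,0,0,0,0,-10.5],
    [60,0,0,0,0,0,-10.5],
    [60,0,0,0,0,0,-10.5],
  ],
)

```text
clock: 13.92
tool_pos: [0.4234, 0.057, 0.3061]
eef_rot: [-0.336, 0.898, -0.136, 0.249]
contact_force: [0.3, -0.2, -0.7]
opening: 0.6
finger_force: 0.0
```

Call:
play_rows(
  rows=[
    [60,0,0,0,0,0,-10.5],
    [60,0,0,0,0,0,-10.5],
    [60,0,0,0,0,0,-10.5],
    [60,0,0,0,0,0,-10.5],
    [60,0,0,0,0,0,-10.5],
    [60,0,0,0,0,0,-10.5],
    [60,0,0,0,0,0,-10.5],
    [60,0,0,0,0,0,-10.5],
  ],
)

```text
clock: 14.92
tool_pos: [0.4234, 0.0571, 0.3061]
eef_rot: [0.851, -0.443, 0.268, -0.094]
contact_force: [0.8, 0.5, -0.3]
opening: 0.603
finger_force: 0.0
```

```bash
python3 m3.py .06 214 4
```

```text
[-0.44  0.69  0.17  2.5   2.88  0.58  0.53]
tool axes in bed [[0.686, -0.728, -0.001], [-0.728, -0.686, 0.001], [-0.002, -0.0, -1.0]] turn -133.30068863681956
grasp-nutgrip, bed axes [-0.0003  0.0005  0.0599]
[[60,0.0,0.0,-0.0,-0.0,0.0,-3.2],[60,0.0,0.0,-0.0,-0.0,0.0,-3.1],[60,0.0,0.0,-0.0,-0.0,0.1,-3.2],[60,0.0,0.0,-0.0,-0.0,-0.0,-3.2]]
```

Call:
play_rows(
  rows=[
    [60,0,0,0.01,0,0,-4],
    [60,0,0,0.01,0,0,-4],
    [60,0,0,0.01,0,0,-4],
    [60,0,0,0,0,0,0],
  ],
)

```text
clock: 15.42
tool_pos: [0.4397, 0.0548, 0.2804]
eef_rot: [0.891, -0.354, 0.275, -0.066]
contact_force: [0.2, 0.0, -0.4]
opening: 0.597
finger_force: 0.0
```

```bash
python3 m3.py .007 214 4; python3 look.py w6.png
```

```text
[-0.44  0.77  0.21  2.48  2.97  0.62  0.66]
tool axes in bed [[0.818, -0.575, -0.002], [-0.575, -0.818, 0.001], [-0.002, 0.0, -1.0]] turn -144.93161114824994
grasp-nutgrip, bed axes [-0.0006  0.0006  0.0294]
[[60,0.0,0.0,0.006,-0.0,0.0,-0.3],[60,0.0,0.0,0.005,-0.0,0.1,-0.2],[60,0.0,0.0,0.006,-0.0,-0.0,-0.3],[60,0.001,0.0,0.005,-0.0,0.0,-0.3]]
15.43 [-0.44  0.77  0.21  2.48  2.97  0.62  0.66] [0.44  0.055 0.28 ] [ 0.891 -0.354  0.275 -0.066]
```

View pics/w6.png

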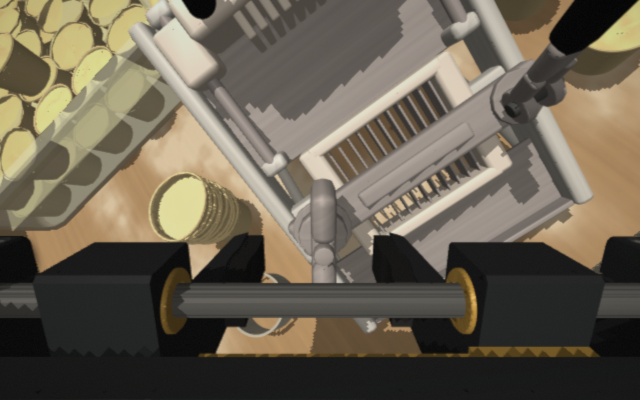

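Call:
play_rows(
  rows=[
    [60,0,0,0.006,0,0,0],
    [60,0,0,0.006,0,0,0],
    [60,0,0,0.006,0,0,0],
    [60,0,0,0.004,0,0,0],
    [60,0,0,0,0,0,0],
  ],
)

```text
clock: 16.1
tool_pos: [0.451, 0.0531, 0.2618]
eef_rot: [0.891, -0.354, 0.275, -0.066]
contact_force: [-0.3, 0.3, 0.4]
opening: 0.603
finger_force: 0.0
```

Call:
play_rows(
  rows=[
    [0,0,0,0,0,0,0],
    [0,0,0,0,0,0,0],
    [0,0,0,0,0,0,0],
    [0,0,0,0,0,0,0],
    [0,0,0,0,0,0,0],
    [0,0,0,0,0,0,0],
    [0,0,0,0,0,0,0],
  ],
  grip_force=40,
)

```text
clock: 16.98
tool_pos: [0.4501, 0.0522, 0.2619]
eef_rot: [0.891, -0.355, 0.274, -0.065]
contact_force: [-3.2, -4.5, -2.4]
opening: 0.279
finger_force: 40.0
```

```bash
python3 m3.py .007 214 1
```

```text
[-0.42  0.82  0.2   2.46  2.98  0.65  0.65]
tool axes in bed [[0.818, -0.575, -0.005], [-0.575, -0.818, -0.001], [-0.003, 0.003, -1.0]] turn -144.87316919494955
grasp-nutgrip, bed axes [-0.0022 -0.0008  0.008 ]
[[60,0.001,-0.001,0.001,0.2,0.2,-1.1]]
```

Call:
play_rows(
  rows=[
    [45,0,0,0,0,0,0],
    [45,0,0,0,0,0,0],
    [45,0.001,-0.001,-0.004,0,0,0],
    [45,0,0,-0.004,0,0,0],
    [0,0,0,0,0,0,0],
    [0,0,0,0,0,0,0],
    [0,0,0,0,0,0,0],
    [0,0,0,0,0,0,0],
  ],
)

```text
clock: 17.98
tool_pos: [0.4467, 0.0523, 0.2691]
eef_rot: [0.891, -0.355, 0.274, -0.064]
contact_force: [-1.7, -5.1, -3.5]
opening: 0.129
finger_force: 40.0
```

```bash
python3 m3.py .007 214 1
python3 - <<'E'
from h import *
s,im=snap('side')
cv2.imwrite('pics/s7c.png',cv2.resize(im[140:260,290:410,::-1],None,fx=5,fy=5,interpolation=cv2.INTER_CUBIC))
E
```

```text
[-0.42  0.8   0.21  2.46  2.97  0.63  0.65]
tool axes in bed [[0.818, -0.575, -0.006], [-0.575, -0.818, -0.003], [-0.003, 0.006, -1.0]] turn -144.8792227773603
grasp-nutgrip, bed axes [-0.0014 -0.0015  0.0159]
[[60,-0.0,-0.001,0.009,0.3,0.2,-1.1]]
```

Call:
play_rows(
  rows=[
    [0,0,0,0,0,0,7],
    [0,0,0,0,0,0,7],
    [0,0,0,0,0,0,7],
    [0,0,0,0,0,0,7],
    [0,0,0,0,0,0,7],
    [0,0,0,0,0,0,7],
    [0,0,0,0,0,0,7],
    [0,0,0,0,0,0,0],
  ],
  grip_force=50,
)

```text
clock: 19.02
tool_pos: [0.4473, 0.0526, 0.2694]
eef_rot: [-0.664, 0.692, -0.223, 0.173]
contact_force: [-1.5, -4.6, -0.4]
opening: 0.133
finger_force: 50.0
```

```bash
python3 m3.py .016 268 1; python3 -c "
from h import *
s=status.get_state(); q=R.from_quat(s['eef_rot']).inv(); print(q.apply(s['moment']),q.apply(s['contact_force']))"
```

```text
[-0.27  0.78 -0.05  2.45  2.7   0.67  0.09]
tool axes in bed [[0.103, -0.995, -0.004], [-0.995, -0.103, -0.001], [0.0, 0.004, -1.0]] turn -95.90371882715624
grasp-nutgrip, bed axes [-0.0003 -0.0008  0.0159]
[[60,-0.001,0.0,-0.0,0.2,-0.0,3.9]]
[-0.80817792  0.66215915 -0.09939361] [ 4.64735884  1.40844168 -0.09025586]
```

Call:
play_rows(
  rows=[
    [0,0,0,0,0,0,3],
    [0,0,0,0,0,0,2],
    [0,0,0,0,0,0,0],
    [0,0,0,0,0,0,0],
    [45,0,0,0,0,0,0],
    [45,0,0,0,0,0,0],
    [45,0,0,0,0,0,0],
  ],
)

```text
clock: 19.9
tool_pos: [0.4481, 0.0544, 0.2697]
eef_rot: [-0.634, 0.72, -0.215, 0.185]
contact_force: [0.6, -0.4, 0.9]
opening: 0.439
finger_force: 0.0
```

Call:
play_rows(
  rows=[
    [45,0,0,-0.02,0,0,0],
    [45,0,0,-0.03,0,0,0],
    [45,0,0,-0.03,0,0,0],
    [45,0,0,-0.03,0,0,0],
    [45,0,0,-0.02,0,0,0],
    [45,0,0,0,0,0,0],
  ],
)

```text
clock: 20.65
tool_pos: [0.3776, 0.0641, 0.3797]
eef_rot: [-0.634, 0.72, -0.215, 0.185]
contact_force: [-0.3, 0.5, 0.6]
opening: 0.45
finger_force: 0.0
```

View pics/w8.png

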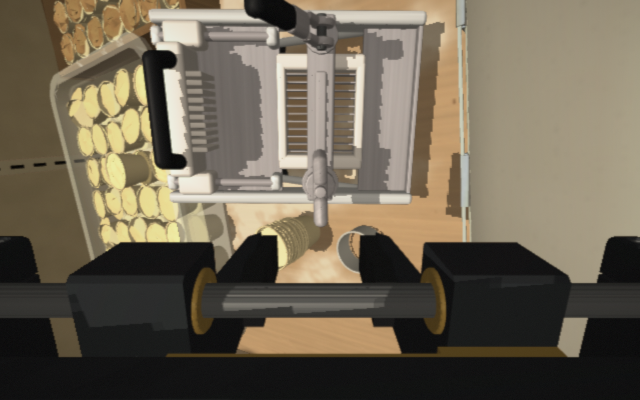

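```bash
cat > m4.py <<'E'
from h import *
S=lambda p,q:dict(tool_pos=np.array(p),eef_rot=q)
s1=S([.3772,-.0332,.4372],[.132,.953,-.018,.273]); s6=S([.4397,.0548,.2804],[.891,-.354,.275,-.066]); s8=S([.3776,.0641,.3797],[-.634,.72,-.215,.185])
def tri(L):
    A=0;B=0
    for d,o in L:
        d=d/np.linalg.norm(d); M=np.eye(3)-np.outer(d,d); A=A+M; B=B+M@o
    X=np.linalg.solve(A,B); return X,[round(float(np.linalg.norm(np.cross(d/np.linalg.norm(d),X-o))),4) for d,o in L]
print('pivot',tri([ray((292.5,149),s1),ray((515,107),s6),ray((320,33),s8)]))
print('pivot16',tri([ray((292.5,149),s1),ray((515,107),s6)]))
print('grip',tri([ray((590,22),s6),ray((268,12),s8)]))
P=tri([ray((292.5,149),s1),ray((515,107),s6),ray((320,33),s8)])[0]
b=R.from_euler('z',-.145)
for g in ([.495,-.08,.1168],[.489,-.079,.1495],[.514,-.0825,.168],[.517,-.081,.198]):
    v=b.inv().apply(np.array(g)-P); print(np.round(v,3),'r',np.hypot(v[0],v[2]),'e',np.degrees(np.arctan2(v[2],-v[0])))
E
python3 m4.py
```

```text
pivot (array([ 0.52550346, -0.08535032,  0.11914063]), [0.0035, 0.005, 0.0015])
pivot16 (array([ 0.52531519, -0.08461013,  0.11894457]), [0.0042, 0.0042])
grip (array([ 0.51588056, -0.07980702,  0.19070547]), [0.0039, 0.0039])
[-0.031  0.001 -0.002] r 0.03104479417923152 e -4.323930240318636
[-0.037  0.001  0.03 ] r 0.04789052019420517 e 39.34087677149327
[-0.012  0.001  0.049] r 0.05026281427765918 e 76.42851547586169
[-0.009  0.003  0.079] r 0.07937614793622003 e 83.45846090789983
```

Run:
```python
from h import *
plan(np.array([.516,-.083,.42]),tool_rot(-.145,0),16,60)
```

```text
[[60,0.008,-0.01,0.003,-1.6,1.6,5.5],[60,0.007,-0.01,0.003,-1.6,1.6,5.5],[60,0.006,-0.011,0.003,-1.7,1.6,5.5],[60,0.004,-0.012,0.003,-1.6,1.6,5.6],[60,0.004,-0.012,0.002,-1.6,1.6,5.5],[60,0.002,-0.012,0.003,-1.6,1.6,5.5],[60,0.001,-0.013,0.002,-1.6,1.6,5.5],[60,-0.0,-0.013,0.001,-1.7,1.6,5.5]]
[[60,-0.002,-0.012,0.002,-1.6,1.6,5.5],[60,-0.003,-0.013,0.0,-1.6,1.6,5.5],[60,-0.004,-0.012,0.001,-1.6,1.6,5.6],[60,-0.005,-0.012,-0.0,-1.6,1.6,5.5],[60,-0.006,-0.011,-0.001,-1.7,1.6,5.5],[60,-0.008,-0.01,-0.001,-1.6,1.6,5.5],[60,-0.008,-0.01,-0.002,-1.6,1.6,5.5],[60,-0.009,-0.009,-0.002,-1.6,1.6,5.5]]
```

Call:
play_rows(
  rows=[
    [60,0.008,-0.01,0.003,-1.6,1.6,5.5],
    [60,0.007,-0.01,0.003,-1.6,1.6,5.5],
    [60,0.006,-0.011,0.003,-1.7,1.6,5.5],
    [60,0.004,-0.012,0.003,-1.6,1.6,5.6],
    [60,0.004,-0.012,0.002,-1.6,1.6,5.5],
    [60,0.002,-0.012,0.003,-1.6,1.6,5.5],
    [60,0.001,-0.013,0.002,-1.6,1.6,5.5],
    [60,0,-0.013,0.001,-1.7,1.6,5.5],
  ],
)

```text
clock: 22.05
tool_pos: [0.437, 0.0043, 0.3948]
eef_rot: [-0.381, 0.903, -0.152, 0.13]
contact_force: [0.3, -0.2, -0.5]
opening: 0.603
finger_force: 0.0
```

Call:
play_rows(
  rows=[
    [60,-0.002,-0.012,0.002,-1.6,1.6,5.5],
    [60,-0.003,-0.013,0.0,-1.6,1.6,5.5],
    [60,-0.004,-0.012,0.001,-1.6,1.6,5.6],
    [60,-0.005,-0.012,0,-1.6,1.6,5.5],
    [60,-0.006,-0.011,-0.001,-1.7,1.6,5.5],
    [60,-0.008,-0.01,-0.001,-1.6,1.6,5.5],
    [60,-0.008,-0.01,-0.002,-1.6,1.6,5.5],
    [60,-0.009,-0.009,-0.002,-1.6,1.6,5.5],
  ],
)

```text
clock: 23.05
tool_pos: [0.515, -0.0551, 0.4252]
eef_rot: [-0.008, 0.999, -0.033, 0.035]
contact_force: [-0.2, 0.0, -0.3]
opening: 0.601
finger_force: 0.0
```

```bash
python3 look.py w9.png lever_grip lever lever_pivot
python3 - <<'E'
from h import *
plan(np.array([.515,-.083,.335]),tool_rot(-.145,0),8,60)
E
```

```text
23.05 [ 0.15  0.51 -0.23  1.89  0.28  0.7   1.32] [ 0.515 -0.055  0.425] [-0.008  0.999 -0.033  0.035]
lever_grip [(0.61, [0.5145, -0.0832, 0.1993])]
lever [(0.98, [0.5131, -0.0832, 0.198])]
lever_pivot [(0.7, [0.5514, -0.038, 0.1138]), (0.26, [0.5345, -0.2116, 0.0426])]
[[60,0.001,-0.003,0.011,-0.4,0.6,1.2],[60,0.0,-0.003,0.012,-0.5,0.5,1.2],[60,0.001,-0.003,0.011,-0.4,0.6,1.1],[60,0.0,-0.003,0.012,-0.5,0.5,1.2],[60,0.0,-0.003,0.011,-0.4,0.6,1.2],[60,0.0,-0.003,0.011,-0.5,0.5,1.2],[60,0.0,-0.004,0.012,-0.4,0.6,1.2],[60,-0.0,-0.003,0.011,-0.4,0.5,1.2]]
```

Call:
play_rows(
  rows=[
    [60,0,-0.007,0.0,-0.8,1.1,2.4],
    [60,0,-0.007,0.0,-1,1.1,2.4],
    [60,0,-0.007,0.0,-0.8,1.1,2.3],
    [60,0,-0.007,0.0,-1,1.1,2.4],
    [60,0,0,0,0,0,0],
  ],
)

```text
clock: 23.88
tool_pos: [0.5136, -0.0835, 0.4267]
eef_rot: [0.075, 0.997, 0.001, 0.001]
contact_force: [-0.4, 0.0, 0.1]
opening: 0.6
finger_force: 0.0
```

```bash
python3 look.py w10.png lever_grip;python3 - <<'E'
from h import *
s=status.get_state(); print('grasp',s['tool_pos']+R.from_quat(s['eef_rot']).apply([0,0,.147]))
plan(np.array([.515,-.083,.335]),tool_rot(-.145,0),6,60)
E
```

```text
23.88 [ 0.23  0.53 -0.24  1.85  0.17  0.78  1.32] [ 0.514 -0.084  0.427] [0.075 0.997 0.001 0.001]
lever_grip [(0.7, [0.5176, -0.0794, 0.2016])]
grasp [ 0.51396217 -0.08219673  0.27979206]
[[60,-0.0,-0.0,0.015,0.0,0.0,-0.0],[60,-0.0,-0.0,0.016,0.0,0.0,-0.0],[60,-0.001,-0.0,0.015,0.1,0.0,-0.1],[60,0.0,-0.0,0.015,-0.0,0.1,0.0],[60,-0.0,-0.0,0.015,-0.0,-0.0,0.0],[60,-0.0,-0.0,0.016,0.0,-0.0,-0.0]]
```

Call:
play_rows(
  rows=[
    [60,-0.001,0,0.02,0,0,0],
    [60,0,0,0.02,0,0,0],
    [60,0,0,0.02,0,0,0],
    [60,0,0,0.018,0,0,0],
    [60,0,0,0.015,0,0,0],
    [60,0,0,0,0,0,0],
  ],
)

```text
clock: 24.72
tool_pos: [0.5146, -0.0821, 0.333]
eef_rot: [0.073, 0.997, 0.001, -0.0]
contact_force: [0.2, 1.0, 0.9]
opening: 0.602
finger_force: 0.0
```

Call:
play_rows(
  rows=[
    [0,0,0,0,0,0,0],
    [0,0,0,0,0,0,0],
    [0,0,0,0,0,0,0],
    [0,0,0,0,0,0,0],
    [0,0,0,0,0,0,0],
    [0,0,0,0,0,0,0],
  ],
  grip_force=15,
)

```text
clock: 25.48
tool_pos: [0.5148, -0.0841, 0.3342]
eef_rot: [0.074, 0.997, -0.0, 0.001]
contact_force: [-1.2, -5.5, 2.8]
opening: 0.192
finger_force: 15.0
```

Call:
play_rows(
  rows=[
    [0,0.0065,0,0.002,0,0,0],
    [0,0.0065,0,0.0025,0,0,0],
    [0,0.006,0,0.003,0,0,0],
    [0,0.006,0,0.004,0,0,0],
    [0,0.005,0,0.0045,0,0,0],
    [0,0.005,0,0.0045,0,0,0],
  ],
)

```text
clock: 26.22
tool_pos: [0.4814, -0.0795, 0.3144]
eef_rot: [0.075, 0.997, -0.001, 0.004]
contact_force: [3.2, -9.0, 5.2]
opening: 0.199
finger_force: 15.0
```

Call:
play_rows(
  rows=[
    [0,0.004,0,0.0055,0,0,0],
    [0,0.004,0,0.0055,0,0,0],
    [0,0.003,0,0.006,0,0,0],
    [0,0.0025,0,0.006,0,0,0],
    [0,0.002,0,0.0065,0,0,0],
    [0,0.001,0,0.0065,0,0,0],
  ],
  grip_force=20,
)

```text
clock: 26.98
tool_pos: [0.4697, -0.078, 0.2791]
eef_rot: [0.076, 0.997, -0.0, 0.01]
contact_force: [12.1, -12.0, 7.0]
opening: 0.187
finger_force: 20.0
```

Call:
play_rows(
  rows=[
    [0,-0.001,-0.001,0.006,0,0,0],
    [0,-0.001,-0.001,0.006,0,0,0],
    [0,-0.001,0,0.006,0,0,0],
    [0,-0.001,0,0.006,0,0,0],
    [0,-0.002,0,0.006,0,0,0],
    [0,-0.002,0,0.006,0,0,0],
  ],
)

```text
clock: 27.72
tool_pos: [0.4737, -0.0789, 0.2441]
eef_rot: [0.074, 0.997, 0.0, 0.005]
contact_force: [-0.9, -4.1, 32.3]
opening: 0.171
finger_force: 20.1
```

Call:
play_rows(
  rows=[
    [0,-0.001,0,0.002,0,0,0],
    [0,-0.001,0,0.001,0,0,0],
    [0,0,0,0,0,0,0],
  ],
)

```text
clock: 28.1
tool_pos: [0.4746, -0.079, 0.2413]
eef_rot: [0.074, 0.997, 0.0, 0.004]
contact_force: [-3.5, -2.2, 33.4]
opening: 0.165
finger_force: 21.5
```

```bash
python3 look.py w11.png lever_grip lever
python3 - <<'E'
from h import *
snap('top'); print([(d['score'],np.round(world('top',d['at']),3)) for d in finder.spot_in('top','lever')])
snap('side'); print([(d['score'],np.round(world('side',d['at']),3)) for d in finder.spot_in('side','lever')])
E
```

```text
28.1 [ 0.12  0.8  -0.09  2.12  0.3   0.22  1.19] [ 0.475 -0.079  0.241] [0.074 0.997 0.    0.004]
lever_grip [(0.62, [0.4652, -0.0758, 0.1029])]
lever [(0.8, [0.4637, -0.0779, 0.1038])]
[(0.47, array([ 0.52 , -0.081,  0.131])), (0.47, array([0.649, 0.119, 0.074]))]
[(0.62, array([ 0.454, -0.07 ,  0.093]))]
```

Call:
play_rows(
  rows=[
    [50,0,0,0,0,0,0],
    [50,0,0,0,0,0,0],
    [50,0,0,0,0,0,0],
    [50,0,0,-0.03,0,0,0],
    [50,0.01,0,-0.04,0,0,0],
    [50,0.02,0,-0.03,0,0,0],
    [50,0,0,0,0,0,0],
  ],
)

```text
clock: 29.32
tool_pos: [0.4431, -0.0738, 0.3394]
eef_rot: [0.073, 0.997, 0.001, 0.002]
contact_force: [-0.2, -0.3, 0.3]
opening: 0.498
finger_force: 0.0
```

```bash
python3 look.py w12.png lever_grip lever nut_grip
python3 - <<'E'
from h import *
for c in ('top','side'):
    snap(c); print(c,[(d['score'],np.round(world(c,d['at']),3)) for l in ('lever','lever_grip') for d in finder.spot_in(c,l)])
m=finder.regions_of('wrist','lever_grip')
s=status.get_state()
for d in m[:1]:
    ys,xs=np.nonzero(d['mask']); print(d['score'],xs.min(),xs.max(),ys.min(),ys.max())
E
```

```text
29.32 [ 0.18  0.59 -0.19  2.15  0.25  0.42  1.23] [ 0.443 -0.074  0.339] [0.073 0.997 0.001 0.002]
lever_grip [(0.63, [0.4785, -0.0783, 0.1113])]
lever [(0.88, [0.4789, -0.0804, 0.1081])]
nut_grip []
top [(0.55, array([ 0.499, -0.078,  0.119])), (0.79, array([ 0.503, -0.082,  0.121]))]
side [(0.82, array([ 0.493, -0.075,  0.114])), (0.56, array([ 0.493, -0.073,  0.112]))]
0.94 299 337 206 347
```

Call:
play_rows(
  rows=[
    [0,-0.016,0,0,0,0,0],
    [0,-0.016,0,0,0,0,0],
    [0,0,0,0.01,0,0,0],
    [0,0,0,0.015,0,0,0],
    [0,0,0,0.015,0,0,0],
    [0,0,0,0.01,0,0,0],
    [0,0,0,0.005,0,0,0],
    [0,0,0,0.004,0,0,0],
  ],
)

```text
clock: 30.88
tool_pos: [0.4751, -0.0784, 0.2805]
eef_rot: [0.073, 0.997, 0.001, 0.001]
contact_force: [-9.3, 1.8, 45.9]
opening: 0.003
finger_force: 23.5
```

Call:
play_rows(
  rows=[
    [0,0,0,-0.01,0,0,0],
    [0,0,0,-0.03,0,0,0],
    [0,0.02,0,-0.04,0,0,0],
    [0,0.02,0,-0.03,0,0,0],
    [0,0,0,0,0,0,0],
    [0,0,0,0,0,0,0],
  ],
)

```text
clock: 31.62
tool_pos: [0.4362, -0.073, 0.3889]
eef_rot: [0.074, 0.997, 0.001, 0.001]
contact_force: [0.2, -0.0, 0.3]
opening: 0.004
finger_force: 0.0
```

```bash
python3 look.py w13.png lever_grip lever nut_grip
python3 - <<'E'
from h import *
Y=-.145; b=bedR(Y)
for c in ('top','side'):
    snap(c); print(c,[(d['score'],np.round(world(c,d['at']),3)) for l in ('lever_grip','nut_grip','cup_a','ring_small','cup_stack') for d in finder.spot_in(c,l)[:2]])
s=status.get_state(); cams.snapshot('wrist')
m=finder.regions_of('wrist','lever_grip')[0]['mask']; im=cv2.imread('pics/w13.png')
dark=(im.max(2)<45)&m; ys,xs=np.nonzero(dark); print(xs.min(),xs.max(),ys.min(),ys.max())
# predicted grip ends for lever angles
c=cams.camera_params('wrist'); T=np.array(c['tool_from_camera']); f=200/np.tan(np.radians(c['vfov']/2)); q=R.from_quat(s['eef_rot'])
def proj(X):
    p=T[:3,:3].T@(q.inv().apply(X-s['tool_pos'])-T[:3,3]); return np.round([c['cx']+f*p[0]/p[2],c['cy']+f*p[1]/p[2]],1)
for P in ([.529,-.086,.122],[.532,-.086,.13]):
    for th in (0,.1,.2,.3,.6):
        u=(R.from_euler('z',Y)*R.from_euler('y',th-np.radians(33))).as_matrix()
        print(P,th,[proj(np.array(P)+u@np.array([-k,0,.0])) for k in (.04,.086)])
E
```

```text
31.62 [ 0.22  0.49 -0.24  2.11  0.21  0.56  1.26] [ 0.436 -0.073  0.389] [0.074 0.997 0.001 0.001]
lever_grip [(0.96, [0.4572, -0.0759, 0.0956])]
lever [(0.71, [0.4602, -0.0788, 0.0978])]
nut_grip []
top [(0.58, array([ 0.498, -0.082,  0.119])), (0.58, array([0.535, 0.038, 0.142])), (0.7, array([ 0.622, -0.222,  0.045])), (0.57, array([ 0.539, -0.217,  0.04 ])), (0.55, array([0.555, 0.146, 0.025])), (0.67, array([0.649, 0.12 , 0.078])), (0.3, array([0.534, 0.036, 0.139]))]
side [(0.67, array([ 0.489, -0.072,  0.112])), (0.57, array([0.534, 0.048, 0.144])), (0.49, array([ 0.525, -0.201,  0.043])), (0.96, array([0.562, 0.141, 0.016])), (0.6, array([0.644, 0.138, 0.064]))]
308 326 199 234
[0.529, -0.086, 0.122] 0 [array([317.7, 257.9]), array([317.6, 209.1])]
[0.529, -0.086, 0.122] 0.1 [array([317.7, 257.5]), array([317.6, 207. ])]
[0.529, -0.086, 0.122] 0.2 [array([317.7, 257.6]), array([317.6, 205.6])]
[0.529, -0.086, 0.122] 0.3 [array([317.7, 258.1]), array([317.6, 205.1])]
[0.529, -0.086, 0.122] 0.6 [array([317.8, 262.6]), array([317.6, 210. ])]
[0.532, -0.086, 0.13] 0 [array([318.2, 264.9]), array([318. , 214.7])]
[0.532, -0.086, 0.13] 0.1 [array([318.2, 264.6]), array([318.1, 212.6])]
[0.532, -0.086, 0.13] 0.2 [array([318.3, 264.8]), array([318.1, 211.4])]
[0.532, -0.086, 0.13] 0.3 [array([318.3, 265.4]), array([318.1, 211.1])]
[0.532, -0.086, 0.13] 0.6 [array([318.3, 270.4]), array([318.2, 216.7])]
```

```bash
cat > m5.py <<'E'
from h import *
Y=-.145
c=cams.camera_params('side'); f=200/np.tan(np.radians(c['vfov']/2))
def proj(X): p=np.array(c['R'])@X+np.array(c['t']); return np.array([c['cx']+f*p[0]/p[2],c['cy']+f*p[1]/p[2]])
im0=cv2.imread('pics/side0.png'); s,im1=snap('side','side9.png'); im1=im1[:,:,::-1]
m1=finder.regions_of('side','lever_grip')
print([(d['score'],d['mask'].sum()) for d in m1])
for im in (im0,im1):
    d=(im[175:215,350:400].max(2)<50).astype(np.uint8); n,l,st,ce=cv2.connectedComponentsWithStats(d)
    k=1+np.argmax(st[1:,4]); ys,xs=np.nonzero(l==k)
    v=np.linalg.eigh(np.cov(np.c_[xs,ys].T))[1][:,1]; print('n',st[k,4],'centre',ce[k]+[350,175],'slope deg',np.degrees(np.arctan(v[1]/v[0])))
    print('x ends',xs.min()+350,xs.max()+350,ys.min()+175,ys.max()+175)
for P in ([.529,-.086,.122],[.533,-.087,.135]):
  for th in (0,.1,.2,.3,.4):
    u=(R.from_euler('z',Y)*R.from_euler('y',th-np.radians(33))).as_matrix(); a,b=[proj(np.array(P)+u@np.array([-k,0,0])) for k in (.04,.086)]
    print(P,th,np.round((a+b)/2,1),'slope',np.round(np.degrees(np.arctan((b-a)[1]/(b-a)[0])),1))
# reference: bed's rail slope
E
python3 m5.py
```

```text
[(0.82, np.int64(228))]
n 118 centre [374.13559322 196.66101695] slope deg 30.72280444556663
x ends 366 383 190 203
n 109 centre [372.05504587 200.20183486] slope deg 38.317372814644244
x ends 364 380 193 207
[0.529, -0.086, 0.122] 0 [366.4 202.9] slope 38.7
[0.529, -0.086, 0.122] 0.1 [367.8 201.1] slope 33.9
[0.529, -0.086, 0.122] 0.2 [369.  199.1] slope 29.0
[0.529, -0.086, 0.122] 0.3 [370. 197.] slope 24.1
[0.529, -0.086, 0.122] 0.4 [370.7 194.7] slope 19.1
[0.533, -0.087, 0.135] 0 [364.9 197.6] slope 38.7
[0.533, -0.087, 0.135] 0.1 [366.4 195.7] slope 33.8
[0.533, -0.087, 0.135] 0.2 [367.6 193.7] slope 28.9
[0.533, -0.087, 0.135] 0.3 [368.6 191.5] slope 24.0
[0.533, -0.087, 0.135] 0.4 [369.3 189.2] slope 18.9
```

```bash
python3 -c "
from plant import r
print(r.finish_job())"
```

```text
the job is handed in; nothing more can be done
None
```

I handed the job in at about 32 s of the 61 s. The lever was flipped open, the wing nut turned to about 89° (snug is 90°), and the lever closed again. The side camera put the lever at about 0.01 rad, and it stayed down after the gripper let go. The cups I could re-check, the ring cutter and the cup stack had not visibly moved. The hand-in gave no verdict.

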